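Wind back the hold-down arm of a vessel stand and hold it

TASK

Pick up the red wing key from the bench and fit it fully down onto the square brass shaft on top of the vessel stand while the blue spring arm is still at rest over the vessel. Then turn the key counter-clockwise (seen from above) until the arm is wound against its stop, and finish while still gripping the key and holding the arm there, so that a colleague can lift the vessel out. Move the arm only with the key, never with the fingers, and leave the vessels and the other loose things where they are.

Things in the scene. Friction and masses are not known exactly. Their poses are not given: they have to be found in the camera images.
- key: Loose wing key, 160 g, upright: steel hub 40 x 40 x 30 mm high, on it a red upright blade (the grip) 80 long, 14 thick, 34 mm high. From below a square bore 18 mm wide, 30 mm deep, chamfered mouth. Origin: centre of the hub's underside (bore mouth); z up, x along the blade, y across it (pinch across y above the hub). Bore sides parallel to x and y: fits the shaft in any of four quarter turns.
- shaft (a point): Foot of the square brass shaft on the pivot axis: shoulder 50 mm across, 148 mm above the bench, where the hub's underside rests when fully down. Shaft 16 x 16 mm, rising 28 mm from here, the last 10 mm tapering to 10 mm. z up, x along the spring arm; shaft sides parallel to x and y; turns with the arm. Key play on it: 1 mm each side, 0.13 rad either way. The stand's place and yaw vary.
- spring_arm (a joint): Angle of the spring arm, rad: 0 at rest over the vessel, growing counter-clockwise seen from above, up to the hard stop at 1.0. A spring always pulls it back to 0: 0.20 N m at 0, rising to 0.45 N m at the stop. Turns about the vertical axis through shaft.
- pad_top (a point): Top centre of the round 36 mm pad at the end of the blue spring arm, 100 mm from the pivot axis, 144 mm above the bench. The arm is a 20 mm wide bar, 134 to 144 mm above the bench, reaching 118 mm from the axis, and turns with the square shaft. Do not touch it with the fingers.
- stand: Fixed vessel stand: white base plate 210 x 150 x 12 mm, pivot column 52 mm across (62 at the black spring housing), 130 mm high; yellow stop post 12 mm thick, 149 mm high, 82 mm from the pivot axis; low seat for the vessel 100 mm from the axis. Origin: on the pivot axis at bench height; x towards the vessel, z up.
- vessel: Steel pressure vessel 66 mm across, 115 mm high, standing in the stand's seat under the arm (top 127 mm above the bench). Origin: centre of its underside. Leave it.
- spare_vessel: The same kind of vessel, on the bench to the left. Origin: centre of its underside. Leave it.
- closure_ring: Steel ring 80 mm outside, 52 mm inside, 22 mm high, lying on the bench. Origin: centre of its underside. The key, this ring and the jar swap places. Leave it.
- jar: Amber glass jar with a white cap, 56 mm across, 75 mm high. Origin: centre of its underside. Leave it.
- screwdriver: Screwdriver 170 mm long lying on the far part of the bench. Leave it.
- crucible: Small white ceramic crucible 32 mm across, 22 mm high, on the bench to the left. Origin: centre of its underside. Leave it.
Things that resemble listed ones, but are neither listed nor needed, are in the scene too. There is more than one size of the key; the job needs the smallest.

How it is judged:
By the outcome, as a careful person would: the job done as asked, in the order asked, and still so for the second after the job is handed in, while the arm keeps its last pose, push and grip.
It also fails if it takes over 48 s, if anything falls off the work surface, if the arm or the gripper's body presses on something with over 40 N, if the wrist force passes 120 N, or if a joint passes its speed limit or range.

ROBOT

A 6-joint arm with a two-finger parallel gripper is mounted at the origin on the work surface. World frame = base frame: x ahead of the robot, y to its left, z up, the work surface at z = 0. Lengths are in m, angles in rad, forces in N, time in s.
With the tool pointing down it reaches from about 0.2 to 0.875 m from the base axis. Payload 3.4 kg.
Tool frame: the origin (TCP) lies at the very end of the fingers, on their centre line; the grasp point (between the pads) lies manip.tcp_to_grasp behind it (manip.tcp_to_grasp is the distance from the TCP to the grasp point, in m); x points along the fingers, y is the direction in which the jaws open and shut, and the axes are right-handed (so a half turn about x gives the same grasp; the last joint's range is limited). The gripper opens to 94 mm and grips with 3 to 60 N. Pads are 16 mm wide; open, the fingers measure 119 mm over their backs; the gripper's body (75 mm by 177 mm) begins 78 mm behind the grasp point.
Start: joints at [0.98, 0.276, 1.505, -0, 1.361, -0.121], TCP at [0.26, 0.513, 0.205] pointing down, gripper open.
Joint ranges: [-2.89, 2.89], [-0.75, 2.08], [0.22, 2.7], [-1.18, 4.32], [0.11, 2.71], [-2.7, 2.7]. Speed limits (rad/s): [2.57, 2.57, 3.14, 3.14, 3.14, 3.14].

INTERFACE

Orientations are given as a rotation vector (axis times angle).
In Python, from cell import manip gives the robot as it stands.
- The arm moves only by the shell command python3 -m inch 'ROWS' [OPENING] [FORCE]. ROWS is JSON, a list that holds one entry, the list of rows, each a list of 6 numbers: the shift along the tool's x, y, z in mm, then the turn, a rotation vector about the tool's x, y, z in rad. A call has 1 to 12 rows; each row shifts and turns the commanded pose from where the row before left it, along the tool's axes as they then stand; what a row does not reach is not made up. A row lasts 1/12 s, in which the tool goes at most 41.7 mm and 7.16 degrees, less where a joint would pass 70% of its speed; a pose out of reach is approached as far as the arm can. A call is refused whole if a number of a shift passes 41.7 or a number of a turn 0.125, either way. A call with a gripper value outside its range is refused whole. OPENING is the gripper command: -1 is shut, 1 is fully open, values between are in proportion, set as the call begins (- or left out, the last holds). The fingers move at their own pace and stop on an object; FORCE is the grip in N (left out, the last holds). Time passes only in rows, so rows that do not move let the fingers close. It gives the time, the measured TCP pose, the force and the opening at its end, in the units of the state.
- manip.sense(): the state, without advancing time (a new reading comes with each control period).
- manip.grab_frame(name): name is "scene" or "top" or "wrist"; returns (picture, depth): 384x512x3 uint8, blue, green, red; 384x512 float32, m along the optical axis (not along the pixel's ray), 0 where there is no reading.
- manip.calibration(name): a dict with "K" (3x3 intrinsics, pixels), "origin" and "rotation" of the camera in the world. Camera axes: x right, y down, z forward; pixel columns grow to the right and rows downward; lengths in m; the calibration is good to about 2 mm. A picture is of the moment at which its call begins: read the wrist's pose just before it. calibration takes no time and is no camera call; for the wrist camera it gives the pose at the moment of the call.
- manip.sign_off(): hands the job in, once; it reports no verdict.
Trained networks look in the newest picture that a camera, given by its name, has taken for a name from the list of things; names that differ only in an ending like _2 or _b are one class to them, and where a whole thing is asked for, a point or a joint stands for the part that bears it (a point fixed in the world has none). Each returns a list of dicts, best first, with "confidence" (0 to 1); they miss things now and then, are a little off and sometimes report something else, mostly with a low value. They report only what shows in the picture. A call takes as long as a camera call. They do not tell look-alikes from the thing itself.
- manip.masks_of(thing, camera): "pixels" (384x512 bool, what is visible of it) and "rect" ([left, top, width, height] in pixels, round what is visible of it).
- manip.spot_point(thing, camera): "xy" ([column, row] in pixels: a listed point, or the origin of a listed thing).
The state is a dict: "time": time; "joint_positions": joint angles; "joint_velocities": joint speeds; "effort": joint torques, N m; "position": TCP position; "tool_rot": TCP orientation; "ft_force": force on the tool from outside, world axes, zero at the start; "ft_torque": the same for the moment, N m; "finger_gap": finger opening in m.
Only numpy, scipy, OpenCV 4.12 (cv2) and the standard library are available. Lean on these libraries where they do the work, as an engineer would, in place of code of your own. Each camera call takes 0.05 s, during which the arm holds its last target. There are 200 camera calls.

## Working session

There is one attempt and no reset: what is moved stays moved. The work goes in short steps, Python scripts to look and compute and a shell command to move; the robot and the scene stay as the last step left them, time stands still between calls to the robot, and variables do not carry over. Pictures are saved under pics/ and viewed, about 8 in all and at most 12, crops included, and the job is handed in when it is done.

```bash
mkdir -p pics; ls
cat > h.py <<'E'
import numpy as np, cv2
from cell import manip
from scipy.spatial.transform import Rotation as R
def cloud(name):
    c=manip.calibration(name); im,d=manip.grab_frame(name)
    K=np.array(c["K"]); v,u=np.mgrid[:384,:512]
    P=np.stack([(u-K[0,2])/K[0,0]*d,(v-K[1,2])/K[1,1]*d,d],-1)
    Rm=np.array(c["rotation"])
    if Rm.shape!=(3,3): Rm=R.from_rotvec(Rm).as_matrix()
    W=P@Rm.T+np.array(c["origin"]); W[d==0]=np.nan
    return im,d,W
E
python3 - <<'E'
from h import *
s=manip.sense(); print({k:np.round(v,3) for k,v in s.items()}, manip.tcp_to_grasp)
print(R.from_rotvec(s["tool_rot"]).as_matrix().round(2))
ims=[]
for n in ["scene","top"]:
    im,d,W=cloud(n); np.savez(f"{n}.npz",im=im,W=W)
    for t in ["key","shaft","pad_top","stand","vessel"]:
        for m in manip.spot_point(t,n)[:4]:
            u,v=np.round(m["xy"]).astype(int); print(n,t,(u,v),round(m["confidence"],2),W[min(max(v,0),383),min(max(u,0),511)].round(3))
    for m in manip.masks_of("key",n)[:5]:
        p=W[m["pixels"]]; print(n,"keymask",m["rect"],round(m["confidence"],2),np.nanmedian(p,0).round(3),np.nanmin(p,0).round(3),np.nanmax(p,0).round(3))
    ims.append(im)
cv2.imwrite("pics/a.png",cv2.resize(ims[0],(800,600)));cv2.imwrite("pics/b.png",cv2.resize(ims[1],(800,600)))
E
```

```text
pics
{'time': np.float64(0.0), 'joint_positions': array([ 0.98 ,  0.277,  1.506, -0.   ,  1.361, -0.121]), 'joint_velocities': array([-0.   ,  0.002,  0.001, -0.002, -0.002,  0.   ]), 'effort': array([ 1.0000e-03, -4.0459e+01, -2.3723e+01,  7.0000e-02,  3.5000e-02,
       -0.0000e+00]), 'position': array([0.26 , 0.512, 0.205]), 'tool_rot': array([ 0.367,  1.54 , -0.37 ]), 'ft_force': array([ 0.309,  0.271, -0.541]), 'ft_torque': array([0.029, 0.007, 0.057]), 'finger_gap': np.float64(0.094)} 0.0188
[[-0.    0.45  0.89]
 [-0.    0.89 -0.45]
 [-1.   -0.   -0.  ]]
scene key (np.int64(136), np.int64(211)) 0.97 [ 0.615 -0.374  0.024]
scene key (np.int64(139), np.int64(189)) 0.75 [ 0.474 -0.403  0.013]
scene key (np.int64(172), np.int64(193)) 0.67 [ 0.501 -0.273  0.018]
scene shaft (np.int64(272), np.int64(156)) 0.85 [0.471 0.087 0.168]
scene pad_top (np.int64(280), np.int64(178)) 0.66 [0.568 0.113 0.142]
scene stand (np.int64(270), np.int64(193)) 0.87 [0.49  0.086 0.021]
scene stand (np.int64(237), np.int64(258)) 0.18 [ 0.818 -0.017  0.022]
scene vessel (np.int64(276), np.int64(204)) 0.65 
[... 584 characters left out ...]
0.85 [ 0.574 -0.359  0.079]
top key (np.int64(409), np.int64(251)) 0.62 [ 0.437 -0.398  0.041]
top shaft (np.int64(242), np.int64(242)) 0.89 [0.459 0.079 0.148]
top pad_top (np.int64(230), np.int64(204)) 0.94 [0.561 0.112 0.148]
top stand (np.int64(241), np.int64(241)) 0.82 [0.461 0.08  0.167]
top vessel (np.int64(232), np.int64(209)) 0.74 [0.548 0.107 0.142]
top keymask [360.2, 227.9, 19.0, 21.7] 0.89 [ 0.479 -0.279  0.045] [ 0.445 -0.32  -0.005] [ 0.508 -0.257  0.07 ]
top keymask [403.5, 227.4, 20.5, 41.8] 0.86 [ 0.447 -0.406  0.065] [ 0.393 -0.456 -0.003] [ 0.497 -0.382  0.091]
top keymask [386.4, 187.4, 36.4, 24.1] 0.73 [ 0.59  -0.38   0.053] [ 0.554 -0.453 -0.005] [ 0.627 -0.339  0.09 ]
```

View pics/a.png

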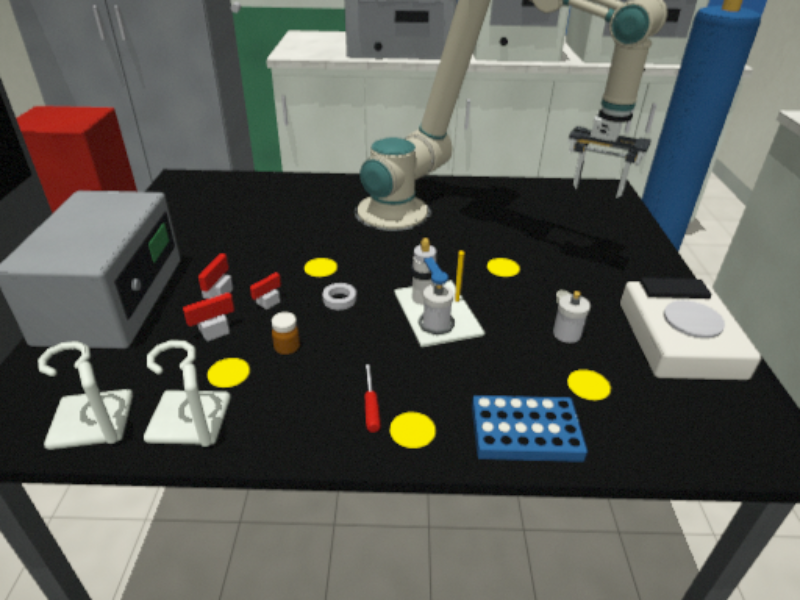

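View pics/b.png

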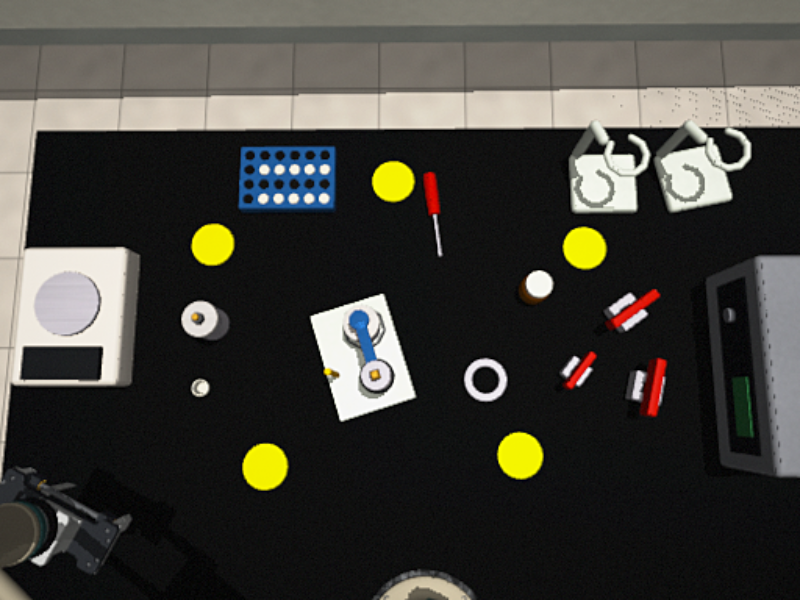

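The top view shows three red wing keys at (in 512 px) (366,240), (397,202) and (409,251). The one at (366,240) is the smallest: it has the lowest top (about 66 mm against about 88 mm) and the shortest blade. The next step measures all three, crops them enlarged, and works out the geometry.

Run:
```python
from h import *
z=np.load("top.npz"); W=z["W"]; im=z["im"].astype(int)
red=(im[...,2]>120)&(im[...,1]<70)&(im[...,0]<70)
for n,(u,v) in dict(small=(370,238),b=(404,198),c=(418,248)).items():
    m=np.zeros_like(red); m[v-24:v+24,u-22:u+22]=1
    p=W[red&m&(W[...,2]>.03)]; 
    zt=np.nanpercentile(p[:,2],90); q=p[p[:,2]>zt-.012]
    r=cv2.minAreaRect((q[:,:2]*1000).astype(np.float32)); print(n,len(q),zt.round(3),np.round(r[0]),np.round(r[1]),r[2])
# shaft / arm
b=(im[...,0]>110)&(im[...,2]<80); m=np.zeros_like(b); m[190:260,205:265]=1
p=W[b&m]; p=p[(p[:,2]>.13)]; print("arm",len(p)); c=p[:,:2].mean(0); e=np.linalg.svd(p[:,:2]-c)[2][0]; print(c,np.degrees(np.arctan2(e[1],e[0])),p[:,2].mean())
mm=np.zeros_like(b); mm[230:252,230:255]=1; q=W[mm&(W[...,2]>.155)]; print("shaft top",len(q),q.mean(0))
y=(im[...,2]>150)&(im[...,1]>130)&(im[...,0]<90)&(W[...,2]>.05); y[:180]=0;y[:,:190]=0;y[260:]=0;y[:,250:]=0; print("post",np.nanmean(W[y],0))
cv2.imwrite("pics/c.png",cv2.resize(z["im"][170:290,340:440],(600,720))[:600])
```

```text
small 123 0.068 [ 478. -286.] [13. 79.] 51.70780944824219
b 207 0.087 [ 589. -385.] [ 17. 102.] 35.13344955444336
c 220 0.087 [ 447. -414.] [ 19. 103.] 76.04415893554688
arm 270
[0.53643672 0.1065586 ] -162.90634181136517 0.14427861982652768
shaft top 40 [0.46603411 0.08445071 0.17205512]
post [0.46842936 0.12105882 0.16384274]
```

View pics/c.png

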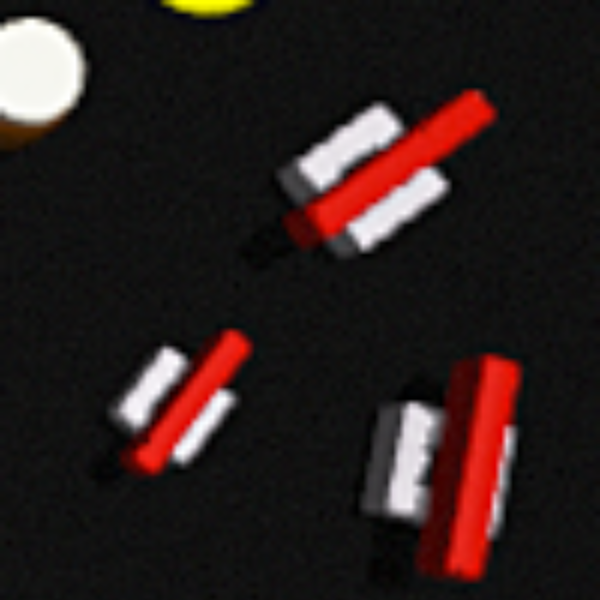

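The key at (366,240) is confirmed: its blade is 79 x 13 mm, while the other two are about 102 mm long with thicker blades. I'm moving above it.

```bash
python3 -m inch '[[[0,-29,26,0,0,0],[0,-29,26,0,0,0],[0,-29,26,0,0,0],[0,-29,26,0,0,0],[0,-29,26,0,0,0],[0,-29,26,0,0,0],[0,-29,26,0,0,0],[0,-29,26,0,0,0],[0,-29,26,0,0,0],[0,-29,26,0,0,0],[0,-29,26,0,0,0],[0,-29,26,0,0,0]]]' && python3 -m inch '[[[0,-29,26,0,0,0],[0,-29,26,0,0,0],[0,-29,26,0,0,0],[0,-29,26,0,0,0],[0,-29,26,0,0,0],[0,-29,26,0,0,0],[0,-29,26,0,0,0],[0,-29,26,0,0,0],[0,-20,18,0.1,0,0],[0,0,0,0.1,0,0],[0,0,0,0,0,0]]]'
cat > k.py <<'E'
from h import *
s=manip.sense(); M=R.from_rotvec(s["tool_rot"]).as_matrix()
im,d,W=cloud("wrist"); b=im.astype(int)
red=(b[...,2]>110)&(b[...,1]<70)&(b[...,0]<70)
n,l,st,_=cv2.connectedComponentsWithStats(red.astype(np.uint8))
print("tcp",s["position"].round(4),"jaw yaw",np.degrees(np.arctan2(M[1,1],M[0,1])),"x",M[:,0].round(3),"j",s["joint_positions"].round(2),"t",s["time"])
for i in range(1,n):
    if st[i,4]<300: continue
    p=W[l==i]; zt=np.nanpercentile(p[:,2],90); q=p[abs(p[:,2]-zt)<.006]
    r=cv2.minAreaRect((q[:,:2]*1000).astype(np.float32)); c=np.array(r[0])/1000
    a=r[2]+(90 if r[1][0]<r[1][1] else 0)
    dd=M.T@np.r_[c-s["position"][:2],0]*1000
    print(st[i],"ztop",zt.round(4),"c",c.round(4),np.round(r[1],1),"blade yaw",a,"tool shift mm",dd.round(1))
import sys; cv2.imwrite("pics/"+sys.argv[1],im)
E
python3 k.py d.png
```

```text
time: 1.7
position: [0.3811, 0.0594, 0.2059]
tool_rot: [0.369, 1.538, -0.368]
ft_force: [1.1, 0.1, 1.2]
finger_gap: 0.094
time: 2.62
position: [0.4686, -0.2675, 0.2049]
tool_rot: [0.528, 1.506, -0.527]
ft_force: [-0.3, 0.3, -0.2]
finger_gap: 0.0941
tcp [ 0.4686 -0.2675  0.2049] jaw yaw 51.38885733130956 x [-0.     0.001 -1.   ] j [-0.65  0.22  1.58  0.    1.34 -1.54] t 2.6167
[241 168  13  68 668] ztop 0.0638 c [ 0.4762 -0.2873] [12.9 78.5] blade yaw 141.06031036376953 tool shift mm [ -0.  -10.7  18.3]
[111 212  33  44 673] ztop 0.0831 c [ 0.418  -0.4085] [18.  48.3] blade yaw 165.35540771484375 tool shift mm [-1.000e-01 -1.417e+02  4.850e+01]
[224 322  25  39 599] ztop 0.083 c [ 0.6002 -0.4046] [18.  56.7] blade yaw 125.59073638916016 tool shift mm [-1.000e-01 -2.500e+01  1.884e+02]
```

View pics/d.png

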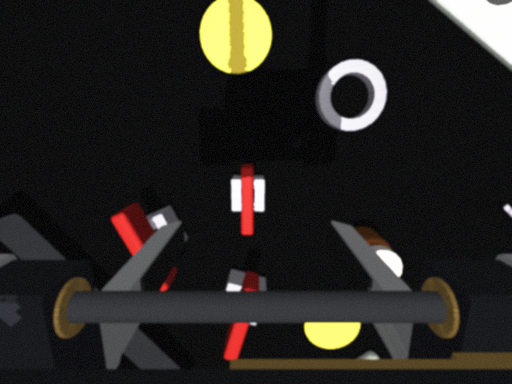

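The wrist view shows the small key centred at about (247,200). Its blade is aligned with the jaws and there is clear room around it. I'm centring, descending and gripping.

```bash
python3 -m inch '[[[10,-10.7,18.3,0,0,0],[30,0,0,0,0,0],[35,0,0,0,0,0],[35,0,0,0,0,0],[30,0,0,0,0,0],[20,0,0,0,0,0],[10,0,0,0,0,0],[0,0,0,0,0,0],[0,0,0,0,0,0]]]' 0 40; python3 -m inch '[[[0,0,0,0,0,0],[0,0,0,0,0,0],[0,0,0,0,0,0],[0,0,0,0,0,0],[0,0,0,0,0,0],[0,0,0,0,0,0]]]' -1 45
```

```text
time: 3.42
position: [0.4765, -0.2852, 0.036]
tool_rot: [0.523, 1.506, -0.523]
ft_force: [0.5, -0.3, 1.0]
finger_gap: 0.0468
time: 3.92
position: [0.4763, -0.2858, 0.0359]
tool_rot: [0.524, 1.506, -0.524]
ft_force: [0.4, 0.0, 1.0]
finger_gap: 0.0138
```

Gripped: the gap is 13.8 mm, matching the 14 mm blade. I'm lifting and carrying it to a viewpoint beside the shaft.

```bash
python3 -m inch '[[[-15,0,0,0,0,0],[-35,0,0,0,0,0],[-38,0,0,0,0,0],[-38,0,0,0,0,0],[-38,0,0,0,0,0],[-38,0,0,0,0,0],[-30,10,-8,0,0,0],[-10,20,-15,0,0,0],[0,29,-22,0,0,0],[0,29,-22,0,0,0],[0,29,-22,0,0,0],[0,29,-22,0,0,0]]]' && python3 -m inch '[[[0,29,-22,0,0,0],[0,29,-22,0,0,0],[0,20,-15,0,0,0],[0,10,-9,0.1,0,0],[0,0,0,0.12,0,0],[0,0,0,0.12,0,0],[0,0,0,0.12,0,0],[0,0,0,0.12,0,0],[0,0,0,0.02,0,0],[0,0,0,0,0,0],[0,0,0,0,0,0]]]'
cat > s.py <<'E'
from h import *
import sys
s=manip.sense(); M=R.from_rotvec(s["tool_rot"]).as_matrix()
im,d,W=cloud("wrist"); b=im.astype(int); np.savez("w.npz",im=im,W=W)
print("tcp",s["position"].round(4),"jaw yaw",np.degrees(np.arctan2(M[1,1],M[0,1])).round(2),"x",M[:,0].round(3),"j",s["joint_positions"].round(2),"t",s["time"],"gap",s["finger_gap"])
for t in ["shaft","pad_top"]:
    for m in manip.spot_point(t,"wrist")[:2]:
        u,v=np.round(m["xy"]).astype(int); print(t,(u,v),round(m["confidence"],2),W[min(max(v,0),383),min(max(u,0),511)].round(4))
near=np.hypot(W[...,0]-.462,W[...,1]-.081)<.022
q=W[near&(W[...,2]>.168)&(W[...,2]<.182)]
if len(q)>5:
    r=cv2.minAreaRect((q[:,:2]*1000).astype(np.float32)); print("shaft top",len(q),np.median(q,0).round(4),np.round(r[0],1),np.round(r[1],1),r[2])
q=W[near&(W[...,2]>.146)&(W[...,2]<.182)]
if len(q)>5:
    print("shoulder+shaft",len(q),q.min(0).round(4),q.max(0).round(4))
bl=(b[...,0]>90)&(b[...,2]<70)&(b[...,0]>b[...,1]+35)&(abs(W[...,2]-.144)<.006)
p=W[bl]; print("arm",len(p))
if len(p)>50:
    r=cv2.minAreaRect((p[:,:2]*1000).astype(np.float32)); c=p[:,:2].mean(0); e=np.linalg.svd(p[:,:2]-c)[2][0]; print(c.round(4),np.degrees(np.arctan2(e[1],e[0])).round(2),np.round(r[0]),np.round(r[1]),r[2],p[:,2].mean().round(4))
red=(b[...,2]>110)&(b[...,1]<70)&(b[...,0]<70)&(W[...,2]>.12); p=W[red]; print("held red",len(p), np.nanmin(p,0).round(4) if len(p) else '',np.nanmax(p,0).round(4) if len(p) else '')
cv2.imwrite("pics/"+sys.argv[1],im)
E
python3 s.py e.png
```

```text
time: 4.92
position: [0.4791, -0.1006, 0.2773]
tool_rot: [0.525, 1.507, -0.525]
ft_force: [0.9, 0.6, -0.4]
finger_gap: 0.0137
time: 5.83
position: [0.4809, 0.009, 0.2773]
tool_rot: [0.983, 1.338, -0.983]
ft_force: [0.2, 0.2, -1.1]
finger_gap: 0.0137
tcp [0.4809 0.009  0.2773] jaw yaw 17.38 x [-0.  0. -1.] j [-0.13  0.1   1.56  0.    1.49 -0.43] t 5.8333 gap 0.013744145736002529
shaft (np.int64(260), np.int64(118)) 0.73 [0.4628 0.0808 0.1738]
pad_top (np.int64(361), np.int64(115)) 0.63 [0.5617 0.1152 0.1423]
shaft top 232 [0.4641 0.0839 0.1744] [464.3  84.2] [14.3 14.6] 17.37828254699707
shoulder+shaft 1408 [0.4402 0.0598 0.146 ] [0.4838 0.1029 0.1773]
arm 1676
[0.5375 0.1077] -163.61 [533. 105.] [91. 31.] 17.236705780029297 0.143
held red 279 [ 0.4708 -0.0156  0.3021] [0.4942 0.0395 0.3866]
```

View pics/e.png

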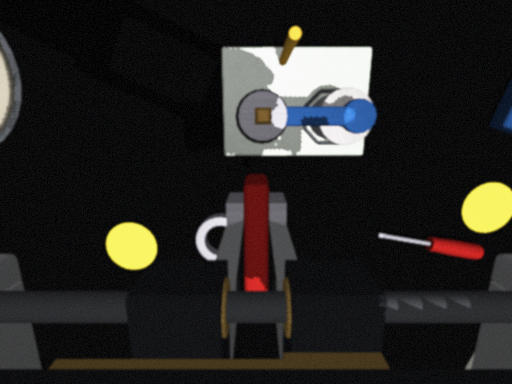

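The wrist view shows the brass shaft top at (262,116), the blue arm running right to the pad at (361,115), and the key held upright at (257,230). I'll refine the shaft axis from the saved cloud.

Run:
```python
from h import *
z=np.load("w.npz");W=z["W"];b=z["im"].astype(int)
s=manip.sense(); M=R.from_rotvec(s["tool_rot"]).as_matrix()
near=np.hypot(W[...,0]-.464,W[...,1]-.084)<.03
q=W[near&(W[...,2]>.1745)]; r=cv2.minAreaRect((q[:,:2]*1000).astype(np.float32)); print("top",len(q),r,np.percentile(q[:,2],[10,50,90]))
m=(near&(abs(W[...,2]-.148)<.003)).astype(np.uint8); q=W[m>0]
c,rad=cv2.minEnclosingCircle((q[:,:2]*1000).astype(np.float32)); print("shoulder",len(q),c,rad)
for e in [r[0],c]: print("tool shift",(M.T@np.r_[np.array(e)/1000-s["position"][:2],0]*1000).round(1))
arm=np.radians(17.3); 
e=np.array([561.7,115.2])-100*np.array([np.cos(arm),np.sin(arm)]); print("via pad",e)
```

```text
top 110 ((464.2290954589844, 84.04949951171875), (10.21446418762207, 10.723394393920898), 17.45503044128418) [0.17469783 0.17533876 0.17612243]
shoulder 1621 (464.2019348144531, 84.08940124511719) 24.961652755737305
tool shift [  0.    6.3 -76.7]
tool shift [  0.    6.3 -76.8]
via pad [466.22392005  85.46251259]
```

Shoulder and top face agree: the axis is at (464.2, 84.1) mm with yaw 17.4°. I'm moving over it and descending to just above the tip.

```bash
python3 -m inch '[[[0,2.3,-25,0,0,0],[0,2,-30,0,0,0],[0,2,-22.6,0,0,0],[20,0,0,0,0,0],[20,0,0,0,0,0],[15,0,0,0,0,0],[4,0,0,0,0,0],[0,0,0,0,0,0],[0,0,0,0,0,0]]]'
python3 - <<'E'
from h import *
s=manip.sense(); M=R.from_rotvec(s["tool_rot"]).as_matrix(); e=np.array([.4642,.0841])
print(s["position"],(M.T@np.r_[e-s["position"][:2],0]*1000).round(1),np.degrees(np.arctan2(M[1,1],M[0,1])))
im,_,W=cloud("scene"); cv2.imwrite("pics/f.png",cv2.resize(im[115:215,220:330],(770,700))[:600])
E
```

```text
time: 6.73
position: [0.4646, 0.0849, 0.219]
tool_rot: [0.985, 1.336, -0.984]
ft_force: [-0.4, 0.3, -1.3]
finger_gap: 0.0135
[0.46457251 0.08491494 0.21904792] [-0.  -0.6  0.7] 17.255981654011944
```

View pics/f.png

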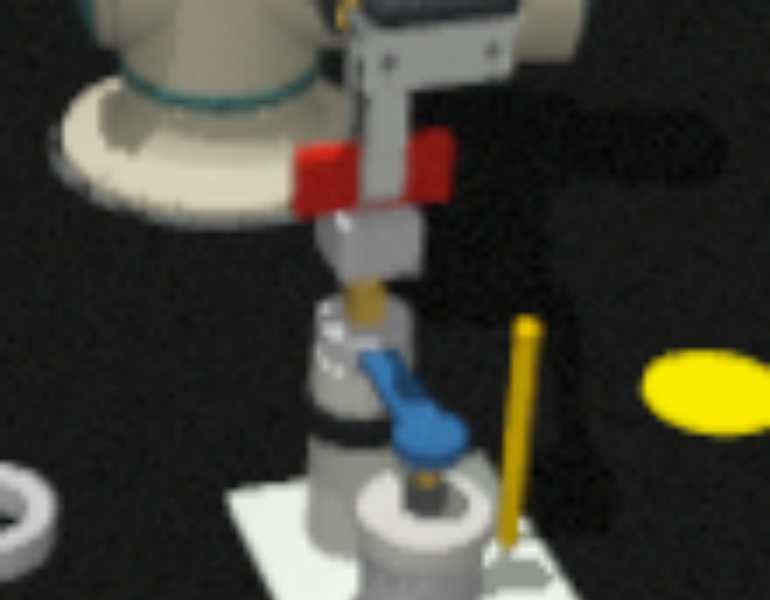

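The hub at about (370,245) sits upright just above the brass shaft at (367,300), well centred. I'm lowering slowly and watching the force.

```bash
python3 -m inch '[[[5,-0.6,0,0,0,0],[5,0,0,0,0,0],[4,0,0,0,0,0],[3,0,0,0,0,0],[0,0,0,0,0,0]]]'; python3 -c "
from h import *
s=manip.sense();print(s['ft_force'].round(1),s['ft_torque'].round(2))"
```

```text
time: 7.2
position: [0.4631, 0.0848, 0.2007]
tool_rot: [0.984, 1.338, -0.985]
ft_force: [0.1, -0.1, -1.1]
finger_gap: 0.0137
[ 0.1 -0.1 -1.1] [-0.03  0.08  0.01]
```

```bash
python3 -m inch '[[[4,0,0,0,0,0],[4,0,0,0,0,0],[4,0,0,0,0,0],[2,0,0,0,0,0],[1,0,0,0,0,0],[0,0,0,0,0,0]]]'; python3 -c "
from h import *
s=manip.sense();print(s['position'],s['ft_force'].round(1),s['ft_torque'].round(2))"
```

```text
time: 7.7
position: [0.4633, 0.0848, 0.1862]
tool_rot: [0.984, 1.337, -0.985]
ft_force: [-0.0, -0.8, -1.0]
finger_gap: 0.0137
[0.46334354 0.08479717 0.18615022] [-0.  -0.8 -1. ] [-0.03  0.03 -0.03]
```

```bash
python3 -m inch '[[[1.5,0,0,0,0,0],[1,0,0,0,0,0],[0,0,0,0,0,0],[0,0,0,0,0,0]]]' - 60; python3 -c "
from h import *
s=manip.sense();print(s['position'],s['ft_force'].round(1),s['ft_torque'].round(2))"
```

```text
time: 8.03
position: [0.4636, 0.0848, 0.184]
tool_rot: [0.985, 1.337, -0.984]
ft_force: [-0.0, 0.1, -1.9]
finger_gap: 0.0135
[0.46355336 0.08479325 0.18402089] [-0.   0.1 -1.9] [-0.06 -0.03 -0.01]
```

```bash
python3 -m inch '[[[1,0,0,0,0,0],[0.5,0,0,0,0,0],[0,0,0,0,0,0],[0,0,0,0,0,0]]]'; python3 -c "
from h import *
s=manip.sense();print(s['position'],s['ft_force'].round(1),s['ft_torque'].round(2))"
```

```text
time: 8.37
position: [0.4636, 0.0848, 0.1839]
tool_rot: [0.985, 1.336, -0.984]
ft_force: [-2.9, -0.5, 8.3]
finger_gap: 0.0137
[0.46362417 0.08482127 0.18388777] [-2.9 -0.5  8.3] [-0.1   0.53 -0.04]
```

Seated: z has stopped at 0.1839 with 8 N of contact force. I'm easing off slightly and turning counter-clockwise (negative about tool x).

```bash
python3 -m inch '[[[-0.3,0,0,-0.05,0,0],[0,0,0,-0.08,0,0],[0,0,0,-0.08,0,0],[0,0,0,-0.08,0,0],[0,0,0,-0.08,0,0],[0,0,0,-0.08,0,0],[0,0,0,-0.05,0,0],[0,0,0,0,0,0]]]'
cat > c.py <<'E'
from h import *
s=manip.sense(); M=R.from_rotvec(s["tool_rot"]).as_matrix()
print("pos",s['position'].round(4),"turn rad",round(np.arctan2(M[1,1],M[0,1])-np.radians(17.4),3),s['ft_force'].round(1),s['ft_torque'].round(2),"j",s['joint_positions'].round(2),"gap",s["finger_gap"])
E
python3 c.py
```

```text
time: 9.03
position: [0.4639, 0.0845, 0.1839]
tool_rot: [0.602, 1.484, -0.601]
ft_force: [-1.6, -1.1, 5.8]
finger_gap: 0.0133
pos [0.4639 0.0845 0.1839] turn rad 0.498 [-1.6 -1.1  5.8] [-0.18  0.29 -0.26] j [ 0.03  0.13  1.75 -0.    1.26 -0.77] gap 0.013276161400562429
```

```bash
python3 -m inch '[[[0,0,0,-0.08,0,0],[0,0,0,-0.08,0,0],[0,0,0,-0.08,0,0],[0,0,0,-0.08,0,0],[0,0,0,-0.08,0,0],[0,0,0,-0.08,0,0],[0,0,0,-0.06,0,0],[0,0,0,-0.04,0,0],[0,0,0,0,0,0],[0,0,0,0,0,0]]]'; python3 c.py; python3 -m inch '[[[0,0,0,-0.04,0,0],[0,0,0,-0.03,0,0],[0,0,0,0,0,0],[0,0,0,0,0,0]]]'; python3 c.py
```

```text
time: 9.87
position: [0.4639, 0.0844, 0.1839]
tool_rot: [0.15, 1.564, -0.151]
ft_force: [-1.1, -1.1, 5.5]
finger_gap: 0.0139
pos [0.4639 0.0844 0.1839] turn rad 1.075 [-1.1 -1.1  5.5] [-0.22  0.29 -0.45] j [ 0.03  0.13  1.75 -0.    1.26 -1.35] gap 0.013862498457465532
time: 10.2
position: [0.4639, 0.0844, 0.1839]
tool_rot: [0.095, 1.567, -0.096]
ft_force: [-1.3, -0.1, 5.4]
finger_gap: 0.0136
pos [0.4639 0.0844 0.1839] turn rad 1.145 [-1.3 -0.1  5.4] [-0.19  0.29 -0.43] j [ 0.03  0.13  1.75 -0.    1.26 -1.42] gap 0.013572722344197239
```

```bash
python3 -m inch '[[[0,0,0,-0.03,0,0],[0,0,0,0,0,0],[0,0,0,0,0,0]]]'; python3 c.py; python3 -m inch '[[[0,0,0,-0.03,0,0],[0,0,0,0,0,0],[0,0,0,0,0,0]]]'; python3 c.py
```

```text
time: 10.45
position: [0.4639, 0.0843, 0.1839]
tool_rot: [0.072, 1.568, -0.072]
ft_force: [-2.2, -1.4, 5.5]
finger_gap: 0.0138
pos [0.4639 0.0843 0.1839] turn rad 1.175 [-2.2 -1.4  5.5] [-0.2   0.31 -0.39] j [ 0.03  0.13  1.75 -0.    1.26 -1.45] gap 0.013826050452038038
time: 10.7
position: [0.4639, 0.0844, 0.1839]
tool_rot: [0.048, 1.569, -0.049]
ft_force: [-1.4, -1.8, 5.7]
finger_gap: 0.0135
pos [0.4639 0.0844 0.1839] turn rad 1.205 [-1.4 -1.8  5.7] [-0.23  0.3  -0.41] j [ 0.03  0.13  1.75 -0.    1.26 -1.48] gap 0.013468469400965393
```

Run:
```python
from h import *
for n in ["top","scene"]:
    im,_,W=cloud(n); b=im.astype(int)
    bl=(b[...,0]>100)&(b[...,2]<80)&(b[...,0]>b[...,1]+35)&(abs(W[...,2]-.144)<.008)&(np.hypot(W[...,0]-.464,W[...,1]-.084)<.13)
    p=W[bl]; c=p[:,:2].mean(0)-[.4642,.0841]; print(n,len(p),"arm turned",np.arctan2(c[1],c[0])-np.radians(17.4))
    if n=="top": A=cv2.resize(im[190:270,190:290],(500,400))
    else: B=cv2.resize(im[115:195,220:300],(400,400))[:, :300]
cv2.imwrite("pics/g.png",np.hstack([A,B]))
```

```text
top 0 arm turned nan
scene 91 arm turned 0.9450900724462283<stdin>:5: RuntimeWarning: Mean of empty slice.
  ret = um.true_divide(
```

View pics/g.png

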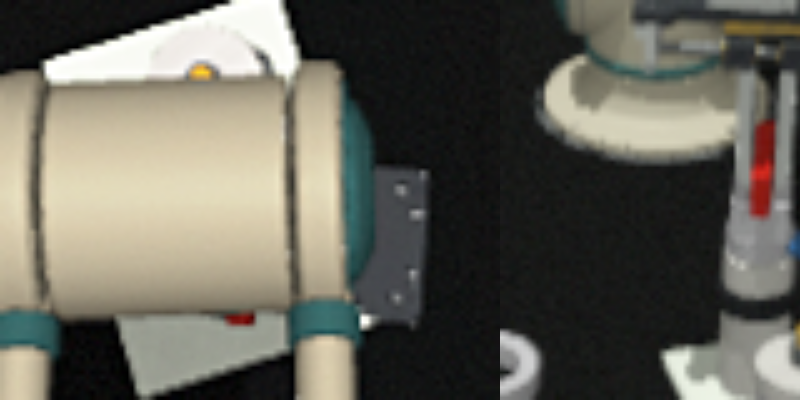

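The arm has turned about 0.95 rad by this rough estimate, but the torque hasn't risen yet, so the stop isn't proven. I'm looking from the wrist and a wider scene crop.

```bash
python3 - <<'E'
from h import *
sc,_,W=cloud("scene"); b=sc.astype(int)
bl=(b[...,0]>90)&(b[...,2]<80)&(b[...,0]>b[...,1]+30)&(np.hypot(W[...,0]-.464,W[...,1]-.084)<.13)&(W[...,2]>.12)
p=W[bl]; print(len(p),p.min(0).round(3),p.max(0).round(3)); r=cv2.minAreaRect((p[p[:,2]>.138][:,:2]*1000).astype(np.float32)); print(r)
w,_,V=cloud("wrist")
for m in manip.spot_point("pad_top","wrist")[:2]+[]: 
    u,v=np.round(m["xy"]).astype(int); P=V[v,u]; print("pad wrist",(u,v),m["confidence"],P.round(4),np.arctan2(P[1]-.0841,P[0]-.4642)-np.radians(17.4))
ts=[manip.sense()["ft_torque"][2]]
for m in manip.masks_of("spring_arm","scene")[:1]: print("mask",m["rect"],m["confidence"])
A=cv2.resize(sc[130:210,240:320],(480,480)); B=cv2.resize(w,(320,240)); o=np.zeros((480,800,3),np.uint8); o[:,:480]=A; o[:240,480:]=B
cv2.imwrite("pics/i.png",o)
E
python3 c.py
```

```text
116 [0.466 0.109 0.135] [0.511 0.199 0.145]
((485.3759765625, 154.3621826171875), (93.02007293701172, 32.48029708862305), 70.53732299804688)
pad wrist (np.int64(377), np.int64(238)) 0.59 [0.4896 0.1798 0.1433] 1.0077563376384449
mask [264.7, 161.1, 40.9, 10.3] 0.77
pos [0.4639 0.0844 0.1839] turn rad 1.205 [-1.3 -1.   6.1] [-0.18  0.36 -0.48] j [ 0.03  0.13  1.75 -0.    1.26 -1.48] gap 0.01351965485343253
```

View pics/i.png

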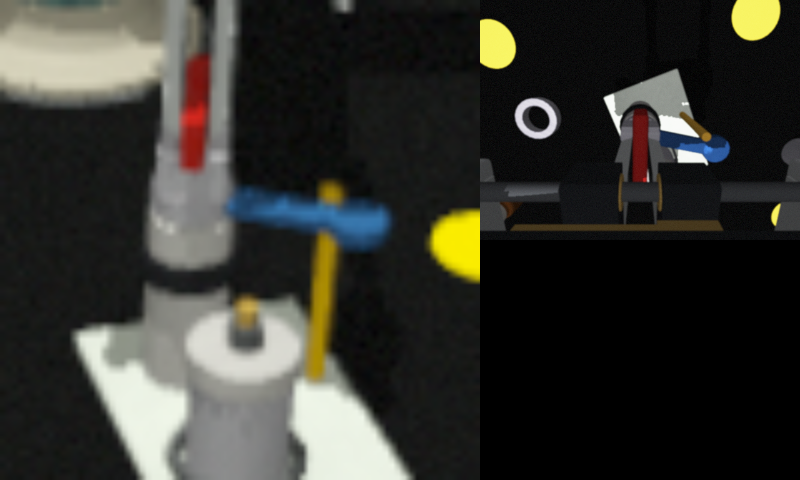

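The left crop shows the arm lying close to the yellow post at (325,215), and the vessel top is free. The estimates (0.93 to 1.01) and a torque of about 0.45 say it is at or just short of the stop. I'm turning further until the torque climbs.

```bash
for i in 1; do python3 -m inch '[[[0,0,0,-0.03,0,0],[0,0,0,0,0,0],[0,0,0,0,0,0]]]' >/dev/null; python3 c.py; python3 -m inch '[[[0,0,0,-0.03,0,0],[0,0,0,0,0,0],[0,0,0,0,0,0]]]'>/dev/null; python3 c.py; done
```

```text
pos [0.4639 0.0844 0.1839] turn rad 1.235 [-1.4 -1.4  5.2] [-0.16  0.29 -0.63] j [ 0.03  0.13  1.75 -0.    1.26 -1.51] gap 0.013595425844592038
pos [0.4638 0.0843 0.1839] turn rad 1.264 [-1.4 -2.2  5.4] [-0.24  0.34 -0.85] j [ 0.03  0.13  1.75 -0.    1.26 -1.54] gap 0.013558547943185813
```

The torque now climbs steeply (0.45 to 0.63 to 0.85 N m), so the arm is hard against the stop. I'm holding about 1 s to check it stays.

```bash
python3 -m inch '[[[0,0,0,0,0,0],[0,0,0,0,0,0],[0,0,0,0,0,0],[0,0,0,0,0,0],[0,0,0,0,0,0],[0,0,0,0,0,0],[0,0,0,0,0,0],[0,0,0,0,0,0],[0,0,0,0,0,0],[0,0,0,0,0,0],[0,0,0,0,0,0],[0,0,0,0,0,0]]]' >/dev/null; python3 c.py
python3 - <<'E'
from h import *
w,_,V=cloud("wrist")
for m in manip.spot_point("pad_top","wrist")[:1]:
    u,v=np.round(m["xy"]).astype(int); P=V[v,u]; print("pad",m["confidence"],P.round(4),np.arctan2(P[1]-.0841,P[0]-.4642)-np.radians(17.4))
E
```

```text
pos [0.4639 0.0843 0.1839] turn rad 1.264 [-1.2 -1.7  5. ] [-0.23  0.33 -0.84] j [ 0.03  0.13  1.75 -0.    1.26 -1.53] gap 0.01397199506226033
pad 0.64 [0.4897 0.1782 0.144 ] 1.0028050244057434
```

```bash
python3 -c "
from cell import manip
print(manip.sign_off())"
```

```text
the job is handed in; nothing more can be done
None
```

I picked up the smallest red key and fitted it fully down on the shaft with the spring arm still at rest. I then turned it about 1.26 rad counter-clockwise until the arm was against its stop. The job is handed in with the key still gripped, at about 12 s of the 48 s allowed.

- **Seating:** the key stopped at the expected height (TCP z 0.1839) with an 8 N contact force. The height stayed the same through the whole turn.
- **Stop:** the wind-up torque stayed near 0.45 N m, then rose to 0.85 N m over the last 0.06 rad. It held at 0.84 N m for a further second.
- **Arm angle:** the wrist camera put it at 1.00 rad. Two rougher scene-camera estimates, taken just before the final tightening, gave 0.93 and 0.95 rad. The torque rise, not the pictures, is the proof that the arm is at the stop.
- **Not checked:** I didn't look again at the other loose objects at the end. The sensed forces stayed at or below about 9 N at every reading.

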